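# Tip open the wide fruit tub at the juice stall

## Robot

A 7-joint arm with a two-finger parallel gripper is mounted at the origin on the work surface. World frame = base frame: x ahead of the robot, y to its left, z up, the work surface at z = 0. Lengths are in m, angles in rad, forces in N, time in s.
With the tool pointing down it reaches from about 0.4 to 0.875 m from the base axis. Payload 19.3 kg.
Tool frame: the origin (TCP) lies at the very end of the fingers, on their centre line; the grasp point (between the pads) lies bot.tcp_to_grasp behind it (bot.tcp_to_grasp is the distance from the TCP to the grasp point, in m); z points along the fingers, y is the direction in which the jaws open and shut (so a half turn about z gives the same grasp; the last joint's range is limited). The gripper opens to 85 mm and grips with 20 to 120 N. Pads are 22 mm wide; open, the fingers measure 114 mm over their backs; the gripper's body (76 mm by 85 mm) begins 54 mm behind the grasp point. The pads swing forward as they close: fully open they stand 13 mm farther back than shut.
Start: joints at [-1.247, 0.521, -0.036, 1.599, 0.021, 1.021, -0.113], TCP at [0.24, 0.577, 0.231] pointing down, gripper open.
Joint ranges: [-2.91, 2.91], [-0.3, 2.13], [-1.5, 1.42], [0.17, 2.43], [-1.26, 4.41], [0.16, 1.93], [-2.52, 2.52]. Speed limits (rad/s): [1.89, 1.89, 2.39, 2.39, 3.01, 3.01, 3.01].

## Interface

Orientations are given as [roll, pitch, yaw] about the fixed x, y, z axes, in that order (R = Rz(yaw) Ry(pitch) Rx(roll)).
In Python, from workcell import bot gives the robot as it stands.
- The arm moves only by the tool servo_tool, never from a script. Its argument "targets" is a list of rows, each a list of 2 entries, a list of its own where there are three numbers: the shift along the tool's x, y, z in units of 0.05 m (1.0 is 0.05 m), then the turn about the tool's z in units of 5 degrees (1.0 is 5 degrees). A call has 1 to 12 rows; each row shifts and turns the commanded pose from where the row before left it, along the tool's axes as they then stand; what a row does not reach is not made up. A row lasts 1/8 s, in which the tool goes at most 62.5 mm and 10.7 degrees, less where a joint would pass 70% of its speed; a pose out of reach is approached as far as the arm can. A call with a number of a shift or a turn outside -1 to 1 is refused whole. A call with a gripper value outside its range is refused whole. "gripper" is the opening, from -1 (shut) to 1 (fully open), so that 0 is half open, set as the call begins (left out, the last holds). The fingers move at their own pace and stop on an object; "newtons" is the grip in N (left out, the last holds). Time passes only in rows, so rows that do not move let the fingers close. It gives the time, the measured TCP pose, the force and the opening at its end, in the units of the state.
- bot.observe(): the state, without advancing time (a new reading comes with each control period).
- bot.grab_frame(name): name is "scene" or "top" or "wrist"; returns the picture (480x640x3 uint8, blue, green, red); there is no depth.
- bot.get_calibration(name): a dict with "fx", "fy", "cx", "cy" (pixels), "pose" (4x4, takes a point from camera to world coordinates). Camera axes: x right, y up, looking along -z (the intrinsics and any distortion apply to the point x, -y, -z); pixel columns grow to the right and rows downward; lengths in m; the calibration is good to about 2 mm. The wrist camera is an equidistant fisheye: a pixel r from the principal point sees the ray r / f radians off the axis. A picture is of the moment at which its call begins: read the wrist's pose just before it. get_calibration takes no time and is no camera call; for the wrist camera it gives the pose at the moment of the call.
- bot.job_done(): hands the job in, once; it reports no verdict.
The state is a dict: "clock": time; "qpos": joint angles; "qd": joint speeds; "joint_efforts": joint torques, N m; "position": TCP position; "tool_rot": TCP orientation; "force": force on the tool from outside, world axes, zero at the start; "moment": the same for the moment, N m; "grip_width": finger opening in m.
Only numpy, scipy, OpenCV 4.12 (cv2) and the standard library are available. Lean on these libraries where they do the work, as an engineer would, in place of code of your own. Each camera call takes 0.05 s, during which the arm holds its last target.

## Task

Open the low, wide fruit tub for serving: press down the tab that sticks out behind it so that its lid rocks on the hinge pin and tips well up, and leave the lid standing wide open. Leave the tall, slim tub shut.

Things in the scene. Friction and masses are not known exactly. Their poses are not given: they have to be found in the camera images.
- wide_tab (a point): Press point on the lid tab of the LOW, WIDE clear tub (fixed, 180 x 160 mm, 100 mm high, oranges inside). Tab: 60 mm wide, sticks out 75 mm behind the lid's hinge pin, towards the robot, free space below. Point: tab's top face, mid-width, 50 mm from the pin, 108 mm above the table when shut, moves with the lid. Axes: x from tab to pin and along the lid, y along the pin, z up out of the lid.
- wide_lid (a joint): Angle of the low, wide tub's lid, rad: a stiff white 6 mm plate rocking on a pin at the rim nearest the robot, 105 mm above the table. 0 = shut; pushing the tab down (2 to 6 N) tips the long flap up, to a stop at 0.8 (wide open). It stays where left; starts 0 to 0.12. A fingertip straight down at the press point goes some 25 to 35 mm for 0.6 rad.
- slim_tab (a point): The matching point on the lid tab of the TALL, SLIM clear tub, to be left shut (fixed, 140 x 90 mm, 150 mm high, limes inside): same kind of lid, pin, tab size and axes; tab top 158 mm above the table when shut.
- slim_lid (a joint): Angle of the tall, slim tub's lid, rad: 0 = shut, grows as it opens, stop at 0.8; starts 0 to 0.08 and is to be left so.

How it is judged:
By the outcome, as a careful person would: the job done as asked, in the order asked, and still so for the second after the job is handed in, with the robot touching nothing.
It also fails if it takes over 32 s, if anything falls off the work surface, if the arm or the gripper's body presses on something with over 40 N, if the wrist force passes 120 N, or if a joint passes its speed limit or range.

## Working session

There is one attempt and no reset: what is moved stays moved. The work goes in short steps, Python scripts to look and compute and a tool call to move; the robot and the scene stay as the last step left them, time stands still between calls to the robot, and variables do not carry over. Pictures are saved under pics/ and viewed, and the job is handed in when it is done.

Besides the shell and the picture viewer there is one more tool, called in YAML: its name, and indented under it one key for each argument. servo_tool: Moves the arm, as the interface text tells. Its arguments: {"type":"object","properties":{"targets":{"type":"array","items":{"type":"array"}},"gripper":{"type":"number"},"newtons":{"type":"number"}},"required":["targets"]}

```bash
mkdir -p pics
python3 - <<'E'
from workcell import bot
import cv2
s=bot.observe(); print(s)
for n in ("scene","top"):
    cv2.imwrite(f"pics/{n}0.png",bot.grab_frame(n)); c=bot.get_calibration(n); print(n,c)
E
```

```text
{'clock': 0.0, 'qpos': array([-1.2471745 ,  0.52202861, -0.03631524,  1.60002222,  0.0212212 ,
        1.02112074, -0.11278302]), 'qd': array([-0.00154385, -0.00277637, -0.00036054,  0.00087116,  0.00043656,
       -0.00013506, -0.00145584]), 'joint_efforts': array([ 1.23436697e-03, -9.27114487e+01,  1.98023580e+00, -3.69941676e+01,
        1.76996860e-02,  7.81075156e-03,  3.85916195e-06]), 'position': array([0.23973676, 0.57680744, 0.2307117 ]), 'tool_rot': array([-3.14040437e+00,  1.10787066e-04,  2.74777870e+00]), 'force': array([0.26004416, 0.43881545, 0.43331412]), 'moment': array([ 0.00808695, -0.01636714,  0.02996822]), 'grip_width': 0.08525258694763457}
scene {'fx': 461.3152465389164, 'fy': 461.3152465389164, 'cx': 316.2897703049314, 'cy': 241.26925382033312, 'pose': array([[ 0.20356152, -0.55861794,  0.80405765,  1.23113371],
       [ 0.97882445,  0.09802081, -0.17970703, -0.18125578],
       [ 0.02157319,  0.82361273,  0.56674216,  0.66897321],
       [ 0.        ,  0.        ,  0.        ,  1.        ]])}
top {'fx': 459.77954538304436, 'fy': 459.77954538304436, 'cx': 319.0726969688945, 'cy': 239.70000269294894, 'pose': array([[-0.00620545,  0.982971  , -0.18365595,  0.39202411],
       [-0.99979993, -0.00260637,  0.01983175, -0.03253451],
       [ 0.01901535,  0.18374227,  0.98279051,  0.90956538],
       [ 0.        ,  0.        ,  0.        ,  1.        ]])}
```

View pics/scene0.png

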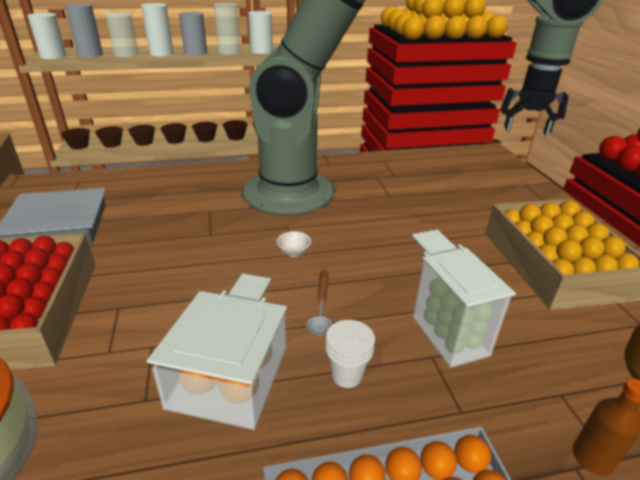

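View pics/top0.png

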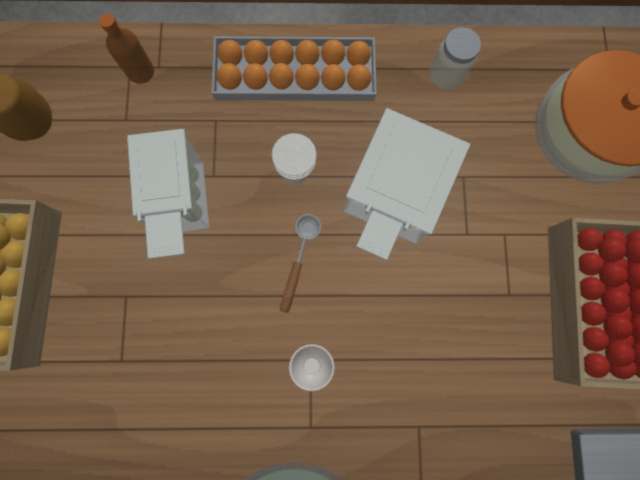

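Scene and top both show the wide tub with oranges. In the top view its lid centre is at about (408,172) and its tab at about (381,233). The slim tub's lid is at (160,172), with its tab at (164,233).

```bash
cat > h.py <<'E'
import numpy as np
from workcell import bot
def ray(n,u,v):
    c=bot.get_calibration(n);P=c["pose"]
    d=P[:3,:3]@np.array([(u-c["cx"])/c["fx"],-(v-c["cy"])/c["fy"],-1]);return P[:3,3],d
def plane(n,u,v,z):
    o,d=ray(n,u,v);return o+d*(z-o[2])/d[2]
E
python3 - <<'E'
import cv2
a=cv2.imread("pics/top0.png")[95:275,320:490]
cv2.imwrite("pics/topz.png",cv2.resize(a,None,fx=3.3,fy=3.3,interpolation=cv2.INTER_CUBIC))
a=cv2.imread("pics/scene0.png")[265:425,145:300]
cv2.imwrite("pics/scz.png",cv2.resize(a,None,fx=3.5,fy=3.5,interpolation=cv2.INTER_CUBIC))
E
```

```text
(no output)
```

View pics/topz.png

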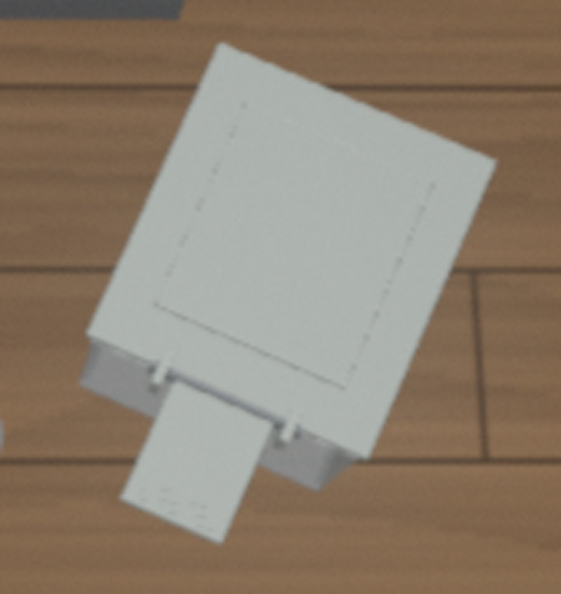

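View pics/scz.png

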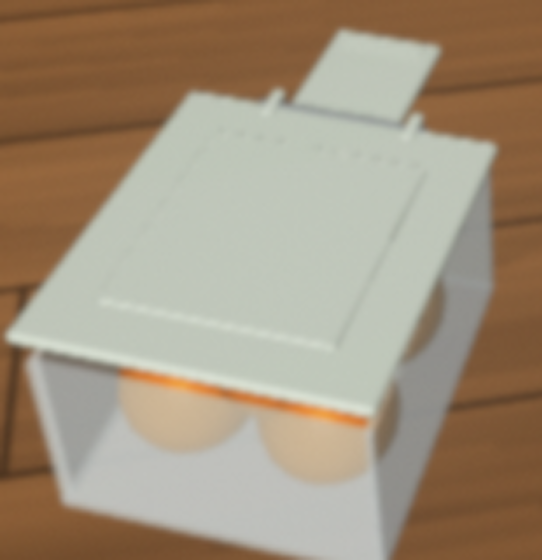

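Run:
```python
from h import *
def z(u,v,h): return plane("top",320+u/3.3,95+v/3.3,h)
e1,e2=z(120,498,.104),z(222,543,.104)
e=(e1+e2)/2; p=z(222,403,.108)
print(e1,e2,np.linalg.norm(e1-e2),p,e, np.linalg.norm(p-e))
f1,f2=z(220,43,.115),z(495,160,.115); f=(f1+f2)/2
r1,r2=z(88,335,.108),z(370,460,.108)
for a,b in((e,f),(e,p)): print(np.degrees(np.arctan2(*(b-a)[1::-1])))
print(f,np.linalg.norm(f1-f2))
w=e1-e2;print(np.degrees(np.arctan2(-w[0],w[1])), np.degrees(np.arctan2(-(f1-f2)[0],(f1-f2)[1])),np.degrees(np.arctan2(-(r1-r2)[0],(r1-r2)[1])))
d=(f-e)[:2];d/=np.linalg.norm(d)
press=e[:2]+.025*d;print("press",press, np.hypot(*press))
# stereo check with scene view tab corners
def s(u,v,h): return plane("scene",145+u/3.5,265+v/3.5,h)
for h in(.095,.104,.108):print(h,s(342,29,h),s(441,46,h))
# slim
for h in (.152,.158): print("slim",plane("top",164,255,h))
print("shadow",[plane("top",u,v,0)for u,v in((293,158),(300,227),(290,305),(312,368))])
```

```text
[ 0.53113544 -0.11514932  0.104     ] [ 0.50643528 -0.1695446   0.104     ] 0.05974064706075115 [ 0.58273208 -0.17144333  0.108     ] [ 0.51878536 -0.14234696  0.104     ] 0.0703688929325202
-24.89485876434948
-24.465988300372434
[ 0.75493204 -0.25193684  0.115     ] 0.16692166894574356
-24.42215380917273 -24.68082676574311 -24.834119389090606
press [ 0.54146241 -0.15287082] 0.562628676727247
0.095 [ 0.50124738 -0.16589349  0.095     ] [ 0.52630491 -0.11272937  0.095     ]
0.104 [ 0.51269213 -0.16613437  0.104     ] [ 0.53735675 -0.11380388  0.104     ]
0.108 [ 0.51777868 -0.16624143  0.108     ] [ 0.54226868 -0.11428144  0.108     ]
slim [0.50850631 0.20909625 0.152     ]
slim [0.50758376 0.2071825  0.158     ]
shadow [array([0.73499357, 0.00227224, 0.        ]), array([ 0.58821886, -0.01248397,  0.        ]), array([0.43204352, 0.00686835, 0.        ]), array([ 0.31240429, -0.03580986,  0.        ])]
```

servo_tool:
  targets:
    - [[-0.56,-0.56,0],0]
    - [[-0.56,-0.56,0],0]
    - [[-0.56,-0.56,0],0]
    - [[-0.56,-0.56,0],0]
    - [[-0.56,-0.56,0],0]
    - [[-0.56,-0.56,0],0]
    - [[-0.56,-0.56,0],0]
    - [[-0.56,-0.56,0],0]
    - [[-0.56,-0.56,0],0]
    - [[-0.56,-0.56,0],0]
    - [[0,0,0],0]
  gripper: -1
  newtons: 20

```text
clock: 1.48
position: [0.3917, 0.2088, 0.2313]
tool_rot: [-3.141, 0.0, 2.744]
force: [-0.3, 0.1, -0.3]
grip_width: -0.0003
```

servo_tool:
  targets:
    - [[-0.55,-0.55,0],0]
    - [[-0.55,-0.55,0],0]
    - [[-0.55,-0.55,0],0]
    - [[-0.55,-0.55,0],0]
    - [[-0.55,-0.55,0],0]
    - [[-0.55,-0.55,0],0]
    - [[-0.55,-0.55,0.1],0]
    - [[-0.55,-0.55,0.2],0]
    - [[-0.55,-0.55,0.4],0]
    - [[-0.55,-0.55,0.5],0]
    - [[0,0,0],0.4]
    - [[0,0,0],0]

```text
clock: 2.98
position: [0.5394, -0.1472, 0.1711]
tool_rot: [3.141, -0.001, 2.713]
force: [0.5, 0.5, -0.9]
grip_width: 0.0002
```

Run:
```python
from h import *
import cv2
s=bot.observe();print(s["clock"],s["position"],s["tool_rot"],s["force"],bot.tcp_to_grasp)
a=bot.grab_frame("top")[95:275,320:490];b=bot.grab_frame("scene")[225:425,130:310]
a=cv2.resize(a,(400,424));b=cv2.resize(b,(382,424))
cv2.imwrite("pics/c1.png",np.hstack([a,b]))
y=np.degrees(s["tool_rot"][2]);print(y)
p=s["position"][:2]-[.5415,-.1529];d=np.array([np.cos(np.radians(-24.6)),np.sin(np.radians(-24.6))]);print("along,across",p@d,p@[-d[1],d[0]])
```

```text
2.975 [ 0.53943676 -0.14721508  0.17112724] [ 3.14140428e+00 -7.44678328e-04  2.71328325e+00] [ 0.53085562  0.4736737  -0.86803956] 0.0187
155.45967895352737
along,across -0.004242494460981492 0.00431004917935156
```

View pics/c1.png

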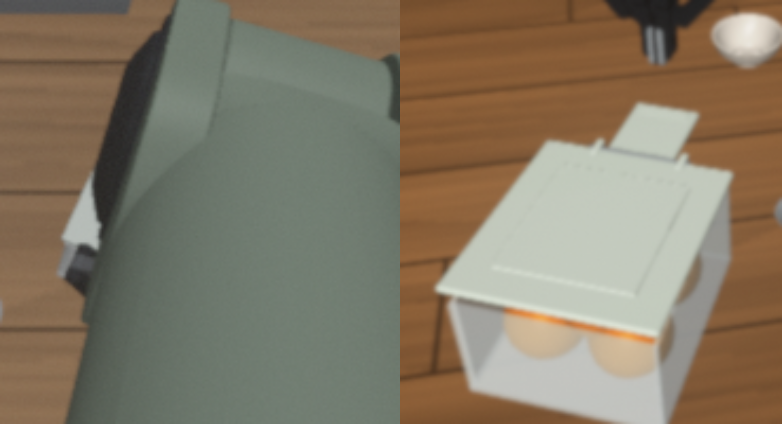

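servo_tool:
  targets:
    - [[-0.08,-0.09,0.2],0]
    - [[0,0,0.3],0]
    - [[0,0,0.3],0]
    - [[0,0,0.2],0]
    - [[0,0,0.15],0]
    - [[0,0,0.1],0]
    - [[0,0,0.1],0]
    - [[0,0,0.1],0]
    - [[0,0,0],0]

```text
clock: 4.2
position: [0.5413, -0.1541, 0.0988]
tool_rot: [3.142, 0.0, 2.713]
force: [-0.5, -0.1, 0.1]
grip_width: 0.0004
```

Run:
```python
from h import *
import cv2
s=bot.observe();print(s["clock"],s["position"],s["force"])
b=bot.grab_frame("scene")[185:425,110:330]
cv2.imwrite("pics/c2.png",cv2.resize(b,None,fx=2.4,fy=2.4))
p=s["position"][:2]-[.5415,-.1529];d=np.array([np.cos(np.radians(-24.6)),np.sin(np.radians(-24.6))]);print("along,across",p@d,p@[-d[1],d[0]])
```

```text
4.2 [ 0.54130101 -0.15414661  0.09877527] [-0.52750514 -0.1140428   0.05054163]
along,across 0.0003380074309275323 -0.0012162964988026881
```

View pics/c2.png

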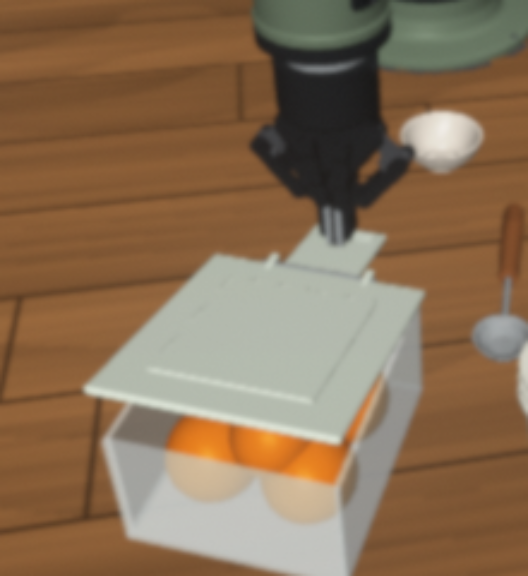

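The lid is rising with the finger mid-tab. I'll keep pressing.

servo_tool:
  targets:
    - [[-0.01,0.02,0.08],0]
    - [[-0.01,0,0.08],0]
    - [[-0.01,0,0.08],0]
    - [[-0.01,0,0.08],0]
    - [[-0.01,0,0.08],0]
    - [[-0.01,0,0.06],0]
    - [[0,0,0],0]

```text
clock: 5.12
position: [0.5443, -0.1543, 0.0756]
tool_rot: [3.142, -0.0, 2.713]
force: [0.0, 0.5, 0.0]
grip_width: 0.0001
```

Run:
```python
from h import *
import cv2
s=bot.observe();print(s["clock"],s["position"],s["force"])
b=bot.grab_frame("scene")[185:425,110:330]
cv2.imwrite("pics/c3.png",cv2.resize(b,None,fx=2.4,fy=2.4))
```

```text
5.125 [ 0.54427494 -0.15432502  0.07564822] [0.04520746 0.51773924 0.02335005]
```

View pics/c3.png

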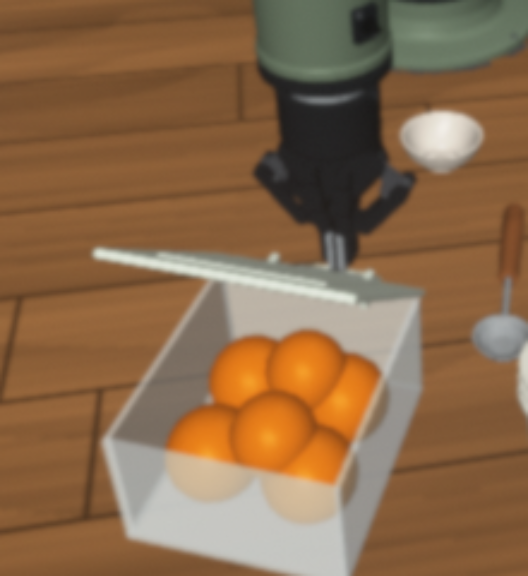

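servo_tool:
  targets:
    - [[-0.01,0,0.06],0]
    - [[-0.01,0,0.06],0]
    - [[0,0,0.04],0]
    - [[0,0,0],0]

```text
clock: 5.68
position: [0.5455, -0.1549, 0.0694]
tool_rot: [3.141, 0.001, 2.713]
force: [-12.1, 4.5, 41.0]
grip_width: 0.0
```

Run:
```python
from h import *
import cv2
s=bot.observe();print(s["clock"],s["position"],s["force"])
b=bot.grab_frame("scene")[185:425,110:330]
cv2.imwrite("pics/c4.png",cv2.resize(b,None,fx=2.4,fy=2.4))
c=bot.get_calibration("scene");P=np.linalg.inv(c["pose"])
d=np.array([np.cos(np.radians(-24.6)),np.sin(np.radians(-24.6)),0]);n=np.array([-d[1],d[0],0]);pin=np.array([.587,-.1735,.105])
for th in(.5,.6,.7,.8):
  o=[]
  for y in(-.083,.083):
    q=pin+n*y+.183*(np.cos(th)*d+np.sin(th)*np.array([0,0,1]))
    q=P[:3,:3]@q+P[:3,3];u=c["cx"]-c["fx"]*q[0]/q[2];v=c["cy"]+c["fy"]*q[1]/q[2];o+=[(u-110)*2.4,(v-185)*2.4]
  print(th,np.round(o))
```

```text
5.675 [ 0.54548348 -0.15491739  0.06942376] [-12.12793304   4.50271197  41.02531242]
0.5 [ 84. 312. 343. 361.]
0.6 [ 87. 283. 347. 330.]
0.7 [ 92. 253. 352. 299.]
0.8 [ 99. 223. 358. 268.]
```

View pics/c4.png

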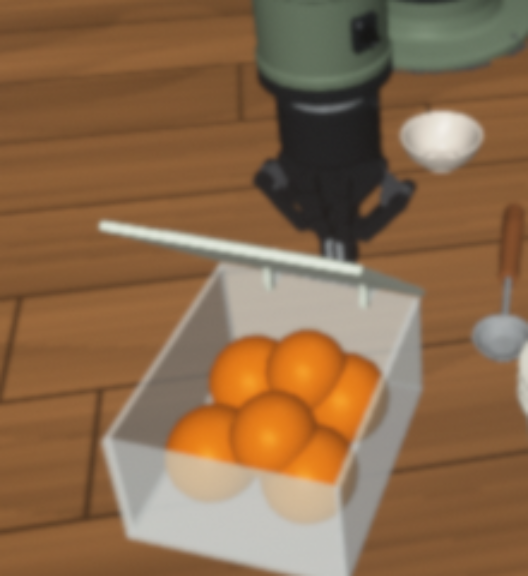

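The flap edge is at (100,224)–(360,268), which matches 0.8 rad, and the 41 N reading says it is on the stop. I'll retract up and back.

servo_tool:
  targets:
    - [[0,0,-0.1],0]
    - [[0.1,0,-0.2],0]
    - [[0.3,0,-0.4],0]
    - [[0.5,0,-0.6],0]
    - [[0.5,0,-0.8],0]
    - [[0.5,0,-0.8],0]
    - [[0.3,0,-0.3],0]
    - [[0,0,0],0]
    - [[0,0,0],0]

```text
clock: 6.85
position: [0.4453, -0.1091, 0.2274]
tool_rot: [-3.141, -0.0, 2.713]
force: [0.3, -1.1, -1.0]
grip_width: -0.0002
```

Run:
```python
from h import *
import cv2
s=bot.observe();print(s["clock"],s["position"],s["force"])
b=bot.grab_frame("scene")
cv2.imwrite("pics/c5.png",b)
cv2.imwrite("pics/c5z.png",cv2.resize(b[185:425,110:330],None,fx=2.4,fy=2.4))
```

```text
6.85 [ 0.44525127 -0.10914434  0.2274022 ] [ 0.32966251 -1.13631435 -1.02192879]
```

View pics/c5.png

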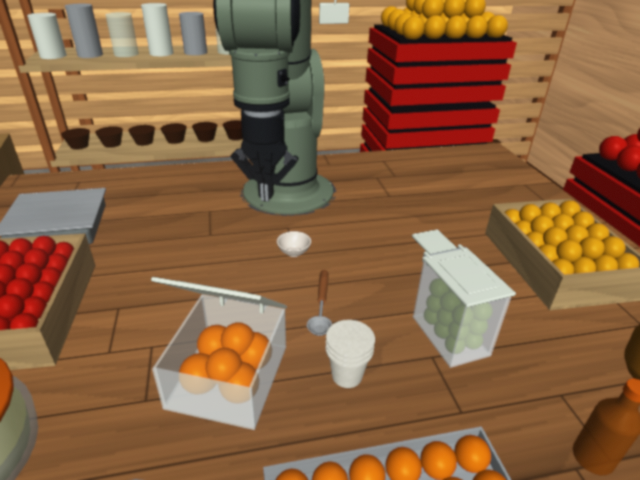

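View pics/c5z.png

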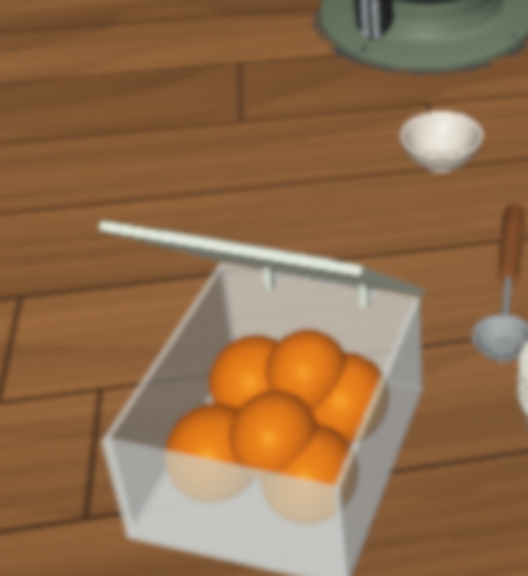

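The lid still stands at the stop with the robot clear. The slim tub, with its lid around (465,270), looks unchanged.

```bash
python3 -c "
from workcell import bot
print(bot.job_done())"
```

```text
the job is handed in; nothing more can be done
None
```

The wide tub is open and the job is handed in, with about 7 s used of the 32 s allowed. I pressed its tab with the closed fingers until the lid met its stop, then backed the arm away.

- **Wide lid:** in the last picture its edge matches where a lid at 0.8 rad should appear, and it did not drop when I let go.
- **Force:** at the stop the wrist read about 41 N upward on the fingertips (43 N in total), below the 120 N wrist limit. That was more than the 2 to 6 N needed to move the lid. The 40 N limit is for the arm and gripper body; in the pictures only the fingertips touched the tab.
- **Slim tub:** I never touched it, and its lid looks unchanged in the pictures; I did not measure its angle.
- **Other checks:** nothing fell or was displaced in the pictures, and no check disagreed.

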